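# Move the circuit boards to the other rack in reverse order

## Task

Move the four circuit boards from the full rack into the empty rack, one board to a bay, standing upright and square on the bay floor, in reverse left-to-right order: the two racks then mirror each other, so the board that stood in the bay nearest the empty rack ends in the bay nearest the full rack, and so on outward. Set the boards down, do not drop them, and leave the pump, the screwdriver, the glass dish and the battery cover where they lie.

Things in the scene. Friction and masses are not known exactly. Their poses are not given: they have to be found in the camera images.
- board_84_mid (a point): Upright circuit board, 84 mm wide (x), 80 mm high; dark round capacitors at both sides. Black foot 84 x 26 x 12 mm (x, y, z); green board 4 mm thick (y), top edge 80 mm up; mid-width a flat aluminium heat spreader 30 mm wide (x), 12 mm thick (y), from foot to top (80 mm): grip across its 12 mm. 120 g. Point: centre, 40 mm above the underside; z up. Starts in the full rack, y along the row.
- board_72_mid (a point): Upright circuit board, 72 mm wide (x), 80 mm high; a white relay block at each side. Black foot 72 x 26 x 12 mm (x, y, z); green board 4 mm thick (y), top edge 62 mm up; mid-width a flat aluminium heat spreader 30 mm wide (x), 12 mm thick (y), from foot to top (80 mm): grip across its 12 mm. 120 g. Point: centre, 40 mm above the underside; z up. Starts in the full rack, y along the row.
- board_60_mid (a point): Upright circuit board, 60 mm wide (x), 80 mm high; three flat black chips at each side. Black foot 60 x 26 x 12 mm (x, y, z); green board 4 mm thick (y), top edge 74 mm up; mid-width a flat aluminium heat spreader 30 mm wide (x), 12 mm thick (y), from foot to top (80 mm): grip across its 12 mm. 120 g. Point: centre, 40 mm above the underside; z up. Starts in the full rack, y along the row.
- board_48_mid (a point): Upright circuit board, 48 mm wide (x), 80 mm high; only small brass pins at each side. Black foot 48 x 26 x 12 mm (x, y, z); green board 4 mm thick (y), top edge 56 mm up; mid-width a flat aluminium heat spreader 30 mm wide (x), 12 mm thick (y), from foot to top (80 mm): grip across its 12 mm. 120 g. Point: centre, 40 mm above the underside; z up. Starts in the full rack, y along the row.
- rack_full: Fixed slotted grey rack 110 x 206 x 20 mm; origin: centre of underside, y along the row (to the robot's left), x away from the robot. Four bays centred at y = -75, -25, 25, 75 mm, each 100 x 44 mm inside (x, y), floor 6 mm up, walls 14 mm above it; a board's centre stands 46 mm above the origin. Holds the boards at the start, in any order; left or right rack.
- rack_empty: Fixed slotted grey rack 110 x 206 x 20 mm; origin: centre of underside, y along the row (to the robot's left), x away from the robot. Four bays centred at y = -75, -25, 25, 75 mm, each 100 x 44 mm inside (x, y), floor 6 mm up, walls 14 mm above it; a board's centre stands 46 mm above the origin. Empty at the start; end to end with the full rack, on either side, centres about 250 mm apart.
- pump: Bystander: aluminium desoldering pump lying flat, about 195 mm long, 22 mm high. Origin under its middle, x along its length.
- screwdriver: Bystander: yellow-handled screwdriver, 180 mm long, lying flat, x along its length.
- dish: Bystander: round shallow glass dish of washers, 82 mm across, 18 mm high. Origin: centre of its underside.
- cover: Bystander: grey plastic battery compartment cover with a latch tab, 60 x 42 x 6 mm. Origin: centre of its underside.
Things that resemble listed ones, but are neither listed nor needed, are in the scene too. Leave any pink or red look-alike of the part that bears board_84_mid alone. What is shaped like the part that bears board_48_mid but red is not meant.

How it is judged:
By the outcome, as a careful person would: the job done as asked, in the order asked, and still so for the second after the job is handed in, with the robot touching nothing.
It also fails if it takes over 99 s, if anything falls off the work surface, if the arm or the gripper's body presses on something with over 40 N, if the wrist force passes 120 N, or if a joint passes its speed limit or range.

## Robot

A 7-joint arm with a two-finger parallel gripper is mounted at the origin on the work surface. World frame = base frame: x ahead of the robot, y to its left, z up, the work surface at z = 0. Lengths are in m, angles in rad, forces in N, time in s.
With the tool pointing down it reaches from about 0.425 to 0.925 m from the base axis. Payload 6.8 kg.
Tool frame: the origin (TCP) lies at the very end of the fingers, on their centre line; the grasp point (between the pads) lies 19 mm behind it; z points along the fingers, x is the direction in which the jaws open and shut, and the axes are right-handed (so a half turn about z gives the same grasp; the last joint's range is limited). The gripper opens to 85 mm and grips with 20 to 120 N. Pads are 22 mm wide; open, the fingers measure 114 mm over their backs; the gripper's body (76 mm by 85 mm) begins 54 mm behind the grasp point. The pads swing forward as they close: fully open they stand 13 mm farther back than shut.
Start: joints at [-1.41, 0.477, 0.022, 1.555, -0.011, 1.109, -0.083], TCP at [0.179, 0.651, 0.231] pointing down, gripper open.
Joint ranges: [-2.96, 2.96], [-0.34, 2.1], [-1.41, 1.46], [0.24, 2.44], [-1.37, 4.51], [0.17, 1.92], [-2.96, 2.96]. Speed limits (rad/s): [2.39, 2.39, 3.14, 3.14, 3.14, 3.14, 3.14].

## Interface

Orientations are given as a rotation vector (axis times angle).
In Python, from bench import r, grab_frame gives the robot as it stands. The module is installed in compiled form; this text tells all that it offers.
- The arm moves only by the tool send_rows, never from a script. Its argument "series" is a list of rows, each a list of 2 entries, a list of its own where there are three numbers: the shift along the tool's x, y, z in m, then the turn, a rotation vector about the tool's x, y, z in units of 5 degrees (1.0 is 5 degrees). A call has 1 to 20 rows; each row shifts and turns the commanded pose from where the row before left it, along the tool's axes as they then stand; what a row does not reach is not made up. A row lasts 1/8 s, in which the tool goes at most 62.5 mm and 10.7 degrees, less where a joint would pass 70% of its speed; a pose out of reach is approached as far as the arm can. A call is refused whole if a number of a shift passes 0.0625 or a number of a turn 1, either way. A call with a gripper value outside its range is refused whole. "fingers" is the closure in counts, from 0 (fully open) to 255 (shut), set as the call begins (left out, the last holds). The fingers move at their own pace and stop on an object; "grip_force" is the grip in N (left out, the last holds). Time passes only in rows, so rows that do not move let the fingers close. It gives the time, the measured TCP pose, the force and the opening at its end, in the units of the state.
- r.get_obs(): the state, without advancing time (a new reading comes with each control period).
- grab_frame(name): name is "scene" or "side" or "wrist"; returns a dict with "frame" (384x512x3 uint8, red, green, blue), "fx", "fy", "cx", "cy" (pixels), "origin" and "rotation" of the camera in the world; the wrist camera has in their place "T_tool_cam" (4x4, takes a point from camera to tool coordinates, whose origin is the TCP and whose axes are the tool frame's). Camera axes: x right, y down, z forward; pixel columns grow to the right and rows downward; lengths in m; the calibration is good to about 2 mm. A picture is of the moment at which its call begins: read the wrist's pose just before it. There is no depth.
- r.hand_in(): hands the job in, once; it reports no verdict.
The state is a dict: "clock": time; "joints": joint angles; "qvel": joint speeds; "tau": joint torques, N m; "tcp_pos": TCP position; "orientation": TCP orientation; "contact_force": force on the tool from outside, world axes, zero at the start; "moment": the same for the moment, N m; "grip_width": finger opening in m.
Only numpy, scipy, OpenCV 4.12 (cv2) and the standard library are available. Lean on these libraries where they do the work, as an engineer would, in place of code of your own. Each camera call takes 0.05 s, during which the arm holds its last target.

## Working session

There is one attempt and no reset: what is moved stays moved. The work goes in short steps, Python scripts to look and compute and a tool call to move; the robot and the scene stay as the last step left them, time stands still between calls to the robot, and variables do not carry over. Pictures are saved under pics/ and viewed, and the job is handed in when it is done.

Besides the shell and the picture viewer there is one more tool, called after "Request:" in YAML: its name, and indented under it one key for each argument. send_rows: Moves the arm, as the interface text tells. Its arguments: {"type":"object","properties":{"series":{"type":"array"},"fingers":{"type":"number"},"grip_force":{"type":"number"}},"required":["series"]}

```bash
mkdir -p pics; python3 - <<'E'
from bench import r, grab_frame
import cv2
o=r.get_obs()
print({k:o[k] for k in ("clock","tcp_pos","orientation","contact_force","grip_width")})
for n in ("scene","side","wrist"):
    f=grab_frame(n); cv2.imwrite(f"pics/{n}0.png",f["frame"][:,:,::-1])
    print(n,{k:(v if k!="frame" else 0) for k,v in f.items()})
E
```

```text
{'clock': 0.0, 'tcp_pos': array([0.17912564, 0.65016056, 0.23031452]), 'orientation': array([ 2.49811894e+00,  1.90295614e+00, -2.20649364e-03]), 'contact_force': array([-0.29047311,  0.58047208, -0.2102095 ]), 'grip_width': 0.08537535288532375}
scene {'frame': 0, 'fx': 376.7571050611428, 'fy': 376.7571050611428, 'cx': 258.97928097191186, 'cy': 184.14279472905534, 'origin': array([1.39390187, 0.12244232, 0.78716856]), 'rotation': array([-1.61133285, -1.84327823,  0.87180959])}
side {'frame': 0, 'fx': 402.6535386048083, 'fy': 402.6535386048083, 'cx': 263.3774101056643, 'cy': 189.09951899364412, 'origin': array([-0.05279923, -0.65316738,  0.74559385]), 'rotation': array([-2.09856879,  0.82768492, -0.43191957])}
wrist {'frame': 0, 'fx': 336.4107191229412, 'fy': 336.4107191229412, 'cx': 255.2494848461913, 'cy': 189.98666543367352, 'T_tool_cam': array([[ 9.99999531e-01, -9.59283591e-04, -1.30217896e-04,
         5.34149501e-04],
       [ 9.56133277e-04,  9.57613584e-01,  2.88054352e-01,
        -7.32492726e-02],
       [-1.51627387e-04, -2.88054342e-01,  9.57614052e-01,
        -1.41019243e-01],
       [ 0.00000000e+00,  0.00000000e+00,  0.00000000e+00,
         1.00000000e+00]])}
```

View pics/scene0.png

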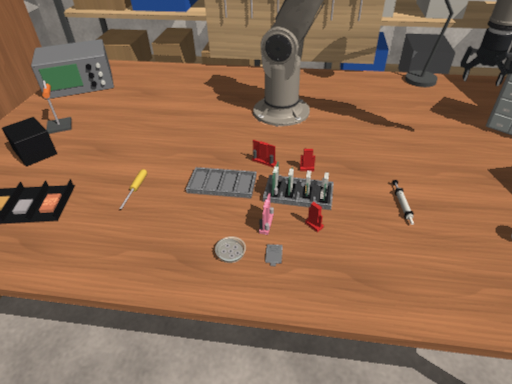

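View pics/side0.png

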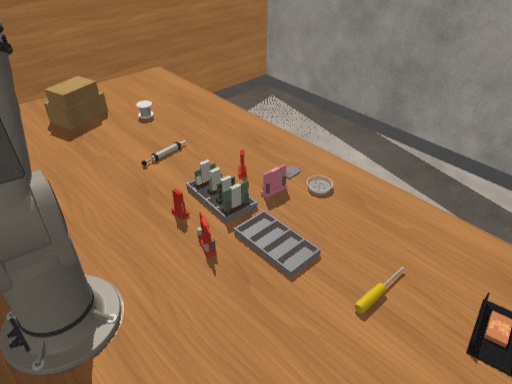

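View pics/wrist0.png

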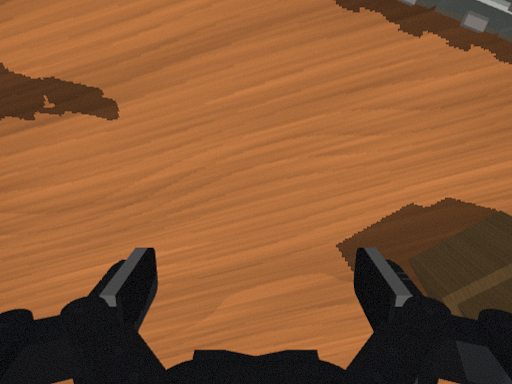

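```bash
cat > h.py <<'E'
import numpy as np, cv2
from scipy.spatial.transform import Rotation as R
from bench import r, grab_frame
def cam(n):
    o=r.get_obs() if n=="wrist" else None
    f=grab_frame(n); K=np.array([[f["fx"],0,f["cx"]],[0,f["fy"],f["cy"]],[0,0,1]])
    if n=="wrist":
        T=np.eye(4);T[:3,:3]=R.from_rotvec(o["orientation"]).as_matrix();T[:3,3]=o["tcp_pos"];T=T@f["T_tool_cam"]
        return f["frame"],K,T[:3,:3],T[:3,3]
    return f["frame"],K,R.from_rotvec(f["rotation"]).as_matrix(),np.array(f["origin"])
def onplane(c,uv,z):
    _,K,Rm,o=c; uv=np.atleast_2d(uv).astype(float)
    d=np.c_[uv,np.ones(len(uv))]@np.linalg.inv(K).T@Rm.T
    return o+d*((z-o[2])/d[:,2])[:,None]
def proj(c,P):
    _,K,Rm,o=c; p=(np.atleast_2d(P)-o)@Rm@K.T
    return p[:,:2]/p[:,2:]
def crop(c,x0,y0,x1,y1,s,name):
    cv2.imwrite("pics/"+name,cv2.resize(c[0][y0:y1,x0:x1,::-1],None,fx=s,fy=s,interpolation=cv2.INTER_CUBIC))
E
python3 - <<'E'
from h import *
c=cam("scene"); crop(c,180,130,350,270,4.5,"sc1.png")
d=cam("side"); crop(d,160,140,340,280,4.4,"sd1.png")
print(c[3],proj(c,[[0.179,.65,.23]]),proj(d,[[0,0,0]]))
E
```

```text
[1.39390187 0.12244232 0.78716856] [[478.81236797  85.85264339]] [[ 63.42540501 320.99541583]]
```

View pics/sc1.png

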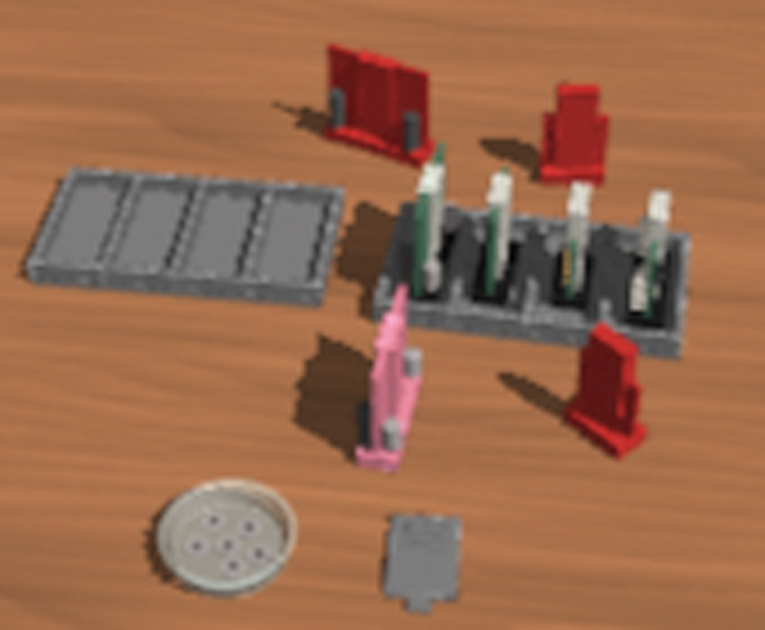

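View pics/sd1.png

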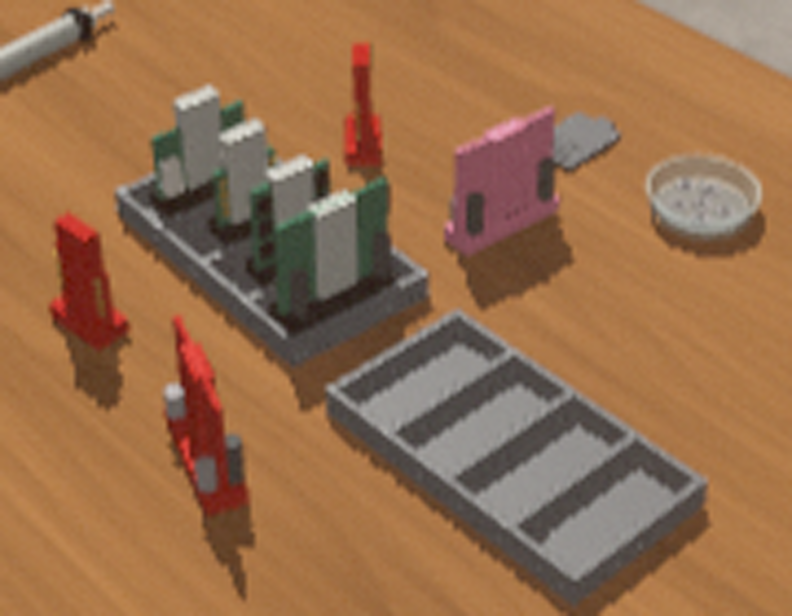

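```bash
python3 - <<'E'
from h import *
c=cam("scene"); d=cam("side")
S=lambda l:[(180+x/4.5,130+y/4.5) for x,y in l]
D=lambda l:[(160+x/4.4,140+y/4.4) for x,y in l]
print("empty sc",onplane(c,S([(70,170),(345,188),(325,290),(28,268)]),.02).round(4))
print("empty sd",onplane(d,D([(330,390),(458,314),(706,487),(574,585)]),.02).round(4))
print("full sc",onplane(c,S([(690,235),(682,343),(375,305)]),.02).round(4))
print("full sd",onplane(d,D([(118,193),(427,278),(293,345)]),.02).round(4))
print("tops sc",onplane(c,S([(432,172),(500,180),(580,190),(659,200)]),.086).round(4))
print("tops sd",onplane(d,D([(335,203),(289,168),(242,132),(196,97)]),.086).round(4))
o=r.get_obs(); print(R.from_rotvec(o["orientation"]).as_matrix().round(3),o["joints"])
E
```

```text
empty sc [[ 0.4443 -0.2434  0.02  ]
 [ 0.4414 -0.0379  0.02  ]
 [ 0.5528 -0.035   0.02  ]
 [ 0.5552 -0.2426  0.02  ]]
empty sd [[ 0.4394 -0.0436  0.02  ]
 [ 0.5443 -0.0445  0.02  ]
 [ 0.5439 -0.2482  0.02  ]
 [ 0.4367 -0.247   0.02  ]]
full sc [[0.4651 0.2095 0.02  ]
 [0.5757 0.2037 0.02  ]
 [0.5636 0.0006 0.02  ]]
full sd [[ 0.4603  0.2051  0.02  ]
 [ 0.5542 -0.005   0.02  ]
 [ 0.4489  0.0028  0.02  ]]
tops sc [[0.4994 0.0314 0.086 ]
 [0.5027 0.0773 0.086 ]
 [0.5071 0.1305 0.086 ]
 [0.5115 0.1821 0.086 ]]
tops sd [[0.5068 0.0284 0.086 ]
 [0.5092 0.0763 0.086 ]
 [0.5121 0.1282 0.086 ]
 [0.5148 0.1816 0.086 ]]
[[ 0.266  0.964 -0.   ]
 [ 0.964 -0.266 -0.   ]
 [-0.     0.    -1.   ]] [-1.41006545  0.47718955  0.02237497  1.55565921 -0.01150075  1.10927307
 -0.08309698]
```

Request:
send_rows:
  series:
    - [[-0.037, 0.0338, -0.002], [0, 0, 0]]
    - [[-0.037, 0.0338, -0.002], [0, 0, 0]]
    - [[-0.037, 0.0338, -0.002], [0, 0, 0]]
    - [[-0.037, 0.0338, -0.002], [0, 0, 0]]
    - [[-0.037, 0.0338, -0.002], [0, 0, 0]]
    - [[-0.037, 0.0338, -0.002], [0, 0, 0]]
    - [[-0.037, 0.0338, -0.002], [0, 0, 0]]
    - [[-0.037, 0.0338, -0.002], [0, 0, 0]]
    - [[-0.037, 0.0338, -0.002], [0, 0, 0]]
    - [[-0.037, 0.0338, -0.002], [0, 0, 0]]
    - [[-0.037, 0.0338, -0.002], [0, 0, 0]]
    - [[-0.037, 0.0338, -0.002], [0, 0, 0]]
    - [[-0.037, 0.0338, -0.002], [0, 0, 0]]
    - [[-0.037, 0.0338, -0.002], [0, 0, 0]]
    - [[-0.037, 0.0338, -0.002], [0, 0, 0]]
    - [[0, 0, 0], [0, 0, -0.77]]
    - [[0, 0, 0], [0, 0, -0.77]]
    - [[0, 0, 0], [0, 0, -0.77]]
    - [[0, 0, 0], [0, 0, -0.77]]
    - [[0, 0, 0], [0, 0, 0]]

```text
clock: 2.85
tcp_pos: [0.5206, -0.019, 0.2614]
orientation: [-2.222, -2.221, -0.0]
contact_force: [-0.0, -0.3, 0.9]
grip_width: 0.0852
```

```bash
python3 - <<'E'
from h import *
o=r.get_obs(); print(o["clock"],o["tcp_pos"],R.from_rotvec(o["orientation"]).as_matrix().round(4),o["joints"].round(3),o["contact_force"])
c=cam("wrist"); crop(c,0,0,512,384,1.56,"w1.png")
np.savez("w1.npz",f=c[0],K=c[1],R=c[2],o=c[3])
E
```

```text
2.85 [ 0.52062744 -0.0189652   0.26138624] [[ 7.e-04  1.e+00  2.e-04]
 [ 1.e+00 -7.e-04  2.e-04]
 [ 2.e-04  2.e-04 -1.e+00]] [-0.469  0.197  0.448  1.909 -0.098  1.056  1.59 ] [-0.02283977 -0.33498143  0.86844103]
```

View pics/w1.png

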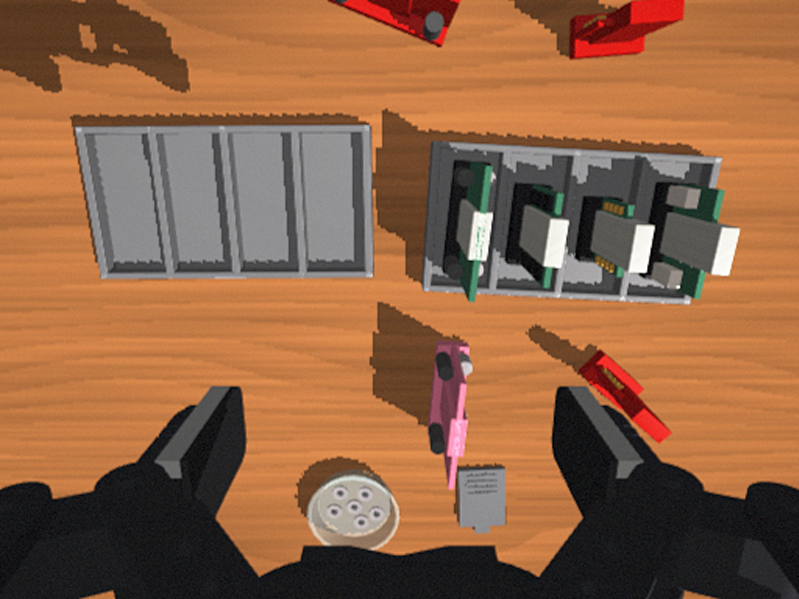

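```bash
python3 - <<'E'
from h import *
z=np.load("w1.npz"); c=(z["f"],z["K"],z["R"],z["o"])
crop(c,40,65,245,185,3.9,"w1e.png"); crop(c,265,80,480,200,3.7,"w1f.png")
E
```

```text
(no output)
```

View pics/w1e.png

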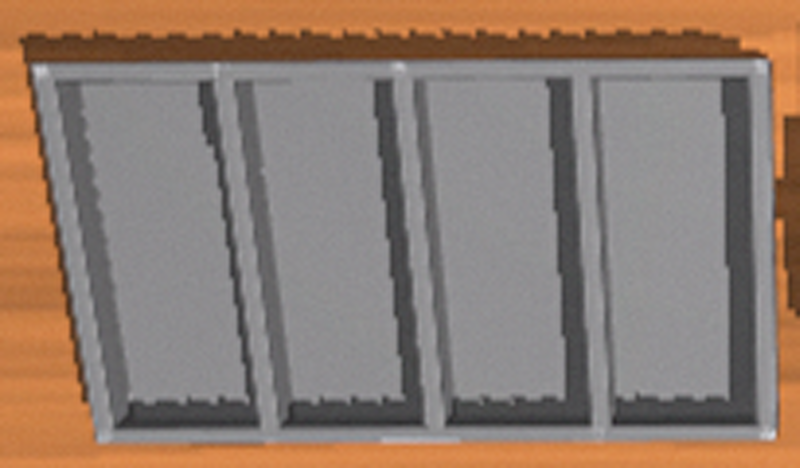

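View pics/w1f.png

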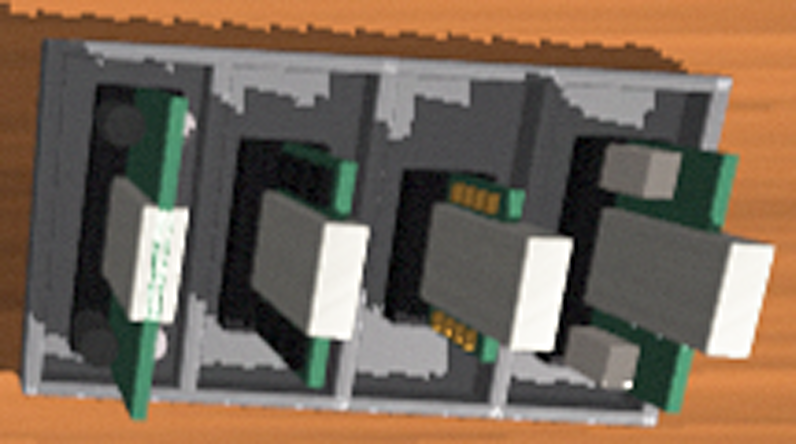

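```bash
python3 - <<'E'
from h import *
z=np.load("w1.npz"); c=(z["f"],z["K"],z["R"],z["o"])
def q(l,s,ox,oy): return [((x+.5)/s-.5+ox,(y+.5)/s-.5+oy) for x,y in l]
E=onplane(c,q([(35,65),(768,60),(774,438),(98,440)],3.9,40,65),.02)
F=onplane(c,q([(45,40),(732,78),(657,424),(25,393)],3.7,265,80),.02)
for n,P in(("E",E),("F",F)):
    v=P[1]-P[0]+P[2]-P[3]; print(n,P.round(4)[:,:2].tolist(),P.mean(0).round(4),"len",np.linalg.norm(v)/2,"w",np.linalg.norm(P[3]-P[0]),np.linalg.norm(P[2]-P[1]),"yaw deg",np.degrees(np.arctan2(-v[0],v[1])), "yaw x",np.degrees(np.arctan2(*(P[3]+P[2]-P[0]-P[1])[[1,0]])))
for n,l in(("84",[(150,205),(188,208),(172,322),(132,318)]),("60",[(326,220),(369,224),(351,338),(308,334)]),("48",[(529,234),(573,239),(554,352),(511,347)]),("72",[(730,240),(774,246),(751,357),(708,352)])):
    P=onplane(c,q(l,3.7,265,80),.086); v=P[3]+P[2]-P[0]-P[1]
    print(n,P.mean(0).round(4),"size",np.linalg.norm(v)/2,np.linalg.norm(P[1]-P[0]),"yaw",np.degrees(np.arctan2(v[1],v[0])))
E
```

```text
E [[0.4394, -0.2419], [0.4384, -0.0386], [0.5466, -0.0387], [0.5469, -0.2421]] [ 0.4928 -0.1403  0.02  ] len 0.20341797894589603 w 0.10742746199892493 0.108125730632358 yaw deg 0.17858882287683053 yaw x -0.0901201685108417
F [[0.4493, 0.0051], [0.4605, 0.2094], [0.5682, 0.2042], [0.5575, 0.0005]] [0.5089 0.1048 0.02  ] len 0.20426932379907706 w 0.10828739533083964 0.10787776078651903 yaw deg -3.071107863488063 yaw x -2.591629452936799
84 [0.5042 0.0316 0.086 ] size 0.02952907044119088 0.009683121434152774 yaw -5.987865421916981
60 [0.5083 0.0776 0.086 ] size 0.029792454044129744 0.011059063044189826 yaw -4.070028952942608
48 [0.5121 0.1304 0.086 ] size 0.02966581105164609 0.01145894648756529 yaw -1.6786111602289853
72 [0.5137 0.1821 0.086 ] size 0.02934513810357879 0.01161364441404544 yaw -1.1720568706294938
```

Request:
send_rows:
  series:
    - [[0.0126, -0.0041, 0.02], [0, 0, 0]]
    - [[0.0126, -0.0041, 0.02], [0, 0, 0]]
    - [[0.0126, -0.0041, 0.02], [0, 0, 0]]
    - [[0.0126, -0.0041, 0.02], [0, 0, 0]]
    - [[0, 0, 0], [0, 0, 0.7]]
    - [[0, 0, 0], [0, 0, 0]]
    - [[0, 0, 0], [0, 0, 0]]
  fingers: 150
  grip_force: 40

```text
clock: 3.78
tcp_pos: [0.5045, 0.0313, 0.1816]
orientation: [2.288, 2.153, 0.001]
contact_force: [-0.5, 0.2, 0.1]
grip_width: 0.0354
```

```bash
python3 - <<'E'
from h import *
o=r.get_obs(); print(o["clock"],o["tcp_pos"],R.from_rotvec(o["orientation"]).as_matrix().round(4),o["grip_width"])
c=cam("wrist"); crop(c,120,60,400,270,2.85,"w2.png")
np.savez("w2.npz",f=c[0],K=c[1],R=c[2],o=c[3])
E
```

```text
3.775 [0.50454196 0.03132759 0.18158561] [[ 6.090e-02  9.981e-01  6.000e-04]
 [ 9.981e-01 -6.090e-02  1.000e-04]
 [ 1.000e-04  6.000e-04 -1.000e+00]] 0.03538824711858933
```

View pics/w2.png

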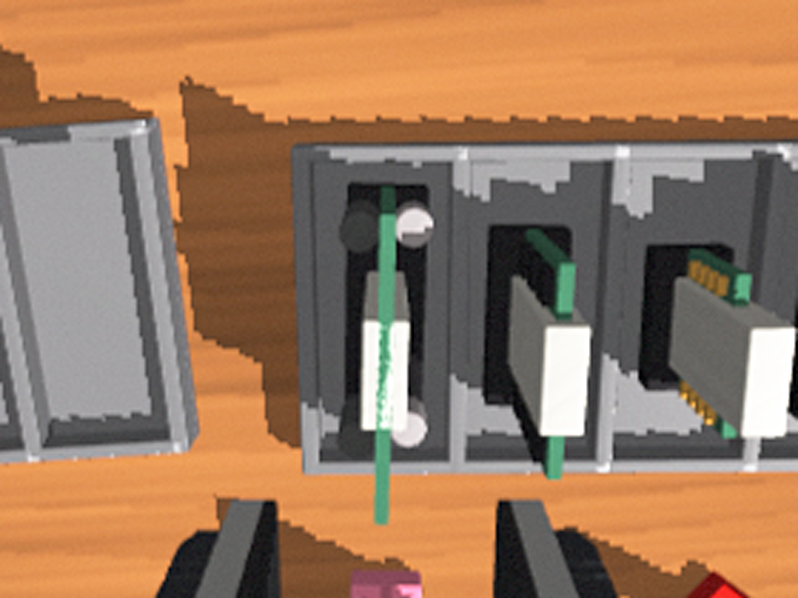

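Request:
send_rows:
  series:
    - [[0, 0, 0.022], [0, 0, 0]]
    - [[0, 0, 0.022], [0, 0, 0]]
    - [[0, 0, 0.022], [0, 0, 0]]
    - [[0, 0, 0.022], [0, 0, 0]]
    - [[0, 0, 0.022], [0, 0, 0]]
    - [[0, 0, 0.022], [0, 0, 0]]
    - [[0, 0, 0], [0, 0, 0]]

```text
clock: 4.7
tcp_pos: [0.5034, 0.0312, 0.0484]
orientation: [-2.287, -2.152, 0.003]
contact_force: [-0.3, -0.1, 0.6]
grip_width: 0.0349
```

Request:
send_rows:
  series:
    - [[0, 0, 0], [0, 0, 0]]
    - [[0, 0, 0], [0, 0, 0]]
    - [[0, 0, 0], [0, 0, 0]]
    - [[0, 0, 0], [0, 0, 0]]
    - [[0, 0, 0], [0, 0, 0]]
  fingers: 255

```text
clock: 5.32
tcp_pos: [0.5049, 0.0315, 0.0502]
orientation: [2.288, 2.152, 0.002]
contact_force: [-1.0, -1.2, 7.3]
grip_width: 0.0112
```

```bash
python3 - <<'E'
from h import *
o=r.get_obs(); print(o["clock"],o["tcp_pos"],o["contact_force"],o["moment"],o["grip_width"])
c=cam("wrist"); crop(c,0,0,512,384,1.56,"w3.png")
E
```

```text
5.325 [0.50493691 0.03148295 0.05017342] [-0.99243533 -1.16376398  7.33758229] [-0.05547525  0.2018528   0.00418037] 0.01124338269914635
```

View pics/w3.png

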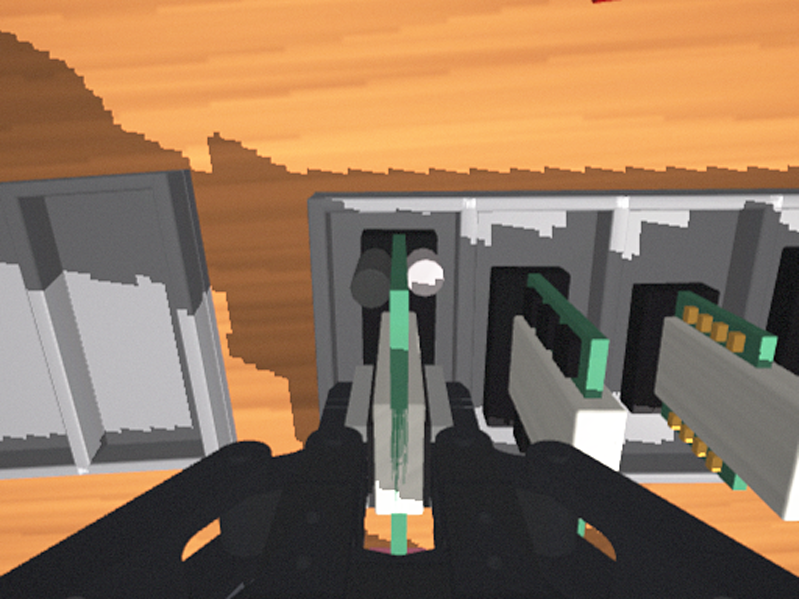

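Request:
send_rows:
  series:
    - [[0, 0, -0.01], [0, 0, 0]]
    - [[0, 0, -0.02], [0, 0, 0]]
    - [[0, 0, -0.02], [0, 0, 0]]
    - [[0, 0, -0.02], [0, 0, 0]]
    - [[0, 0, -0.02], [0, 0, 0]]
    - [[0, 0, -0.02], [0, 0, 0]]
    - [[0, 0, -0.02], [0, 0, 0]]
    - [[0, 0, 0], [0, 0, 0]]
    - [[0, 0, 0], [0, 0, 0]]

```text
clock: 6.5
tcp_pos: [0.5037, 0.0315, 0.1788]
orientation: [-2.288, -2.152, 0.001]
contact_force: [-0.3, 0.0, -2.1]
grip_width: 0.0116
```

```bash
python3 - <<'E'
from h import *
o=r.get_obs(); print(o["clock"],o["tcp_pos"],R.from_rotvec(o["orientation"]).as_matrix().round(4),o["contact_force"],o["grip_width"],o["joints"].round(2))
c=cam("wrist"); crop(c,0,0,512,384,1.5,"w4.png");c=cam("side"); crop(c,120,60,340,280,2.7,"s4.png")
E
```

```text
6.5 [0.50365599 0.03152228 0.17877223] [[ 6.090e-02  9.981e-01 -8.000e-04]
 [ 9.981e-01 -6.090e-02 -0.000e+00]
 [-1.000e-04 -8.000e-04 -1.000e+00]] [-0.29901696  0.02713213 -2.08226313] 0.011646492345097018 [-0.54  0.27  0.42  2.03 -0.14  0.87  1.47]
```

View pics/s4.png

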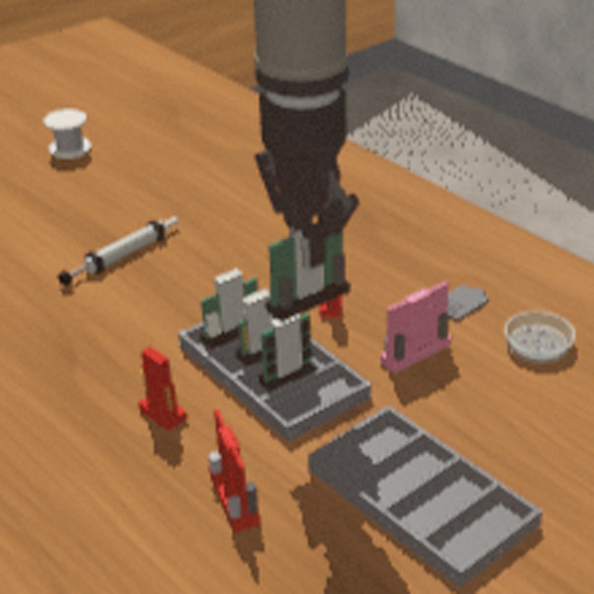

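View pics/w4.png

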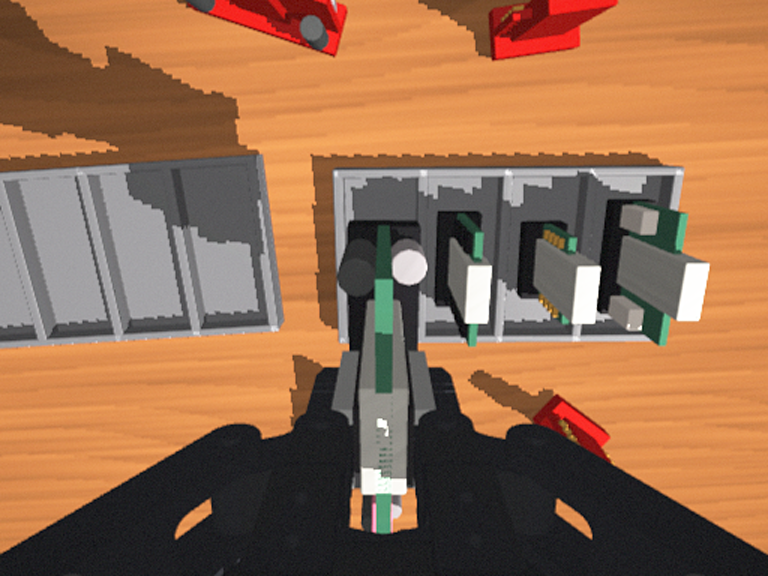

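Request:
send_rows:
  series:
    - [[0, 0, 0], [0, 0, -0.35]]
    - [[0, 0, 0], [0, 0, -0.35]]
    - [[-0.0194, -0.0022, 0], [0, 0, 0]]
    - [[-0.0194, -0.0022, 0], [0, 0, 0]]
    - [[-0.0194, -0.0022, 0], [0, 0, 0]]
    - [[-0.0194, -0.0022, 0], [0, 0, 0]]
    - [[-0.0194, -0.0022, 0], [0, 0, 0]]
    - [[0, 0, 0], [0, 0, 0]]
    - [[0, 0, 0.03], [0, 0, 0]]
    - [[0, 0, 0.03], [0, 0, 0]]
    - [[0, 0, 0.02], [0, 0, 0]]
    - [[0, 0, 0.01], [0, 0, 0]]
    - [[0, 0, 0], [0, 0, 0]]

```text
clock: 8.22
tcp_pos: [0.4931, -0.065, 0.0889]
orientation: [-2.22, -2.222, 0.001]
contact_force: [-0.0, 0.6, -1.3]
grip_width: 0.0115
```

```bash
python3 - <<'E'
from h import *
o=r.get_obs(); print(o["clock"],o["tcp_pos"],R.from_rotvec(o["orientation"]).as_matrix().round(4),o["contact_force"],o["grip_width"])
c=cam("wrist"); crop(c,0,0,512,384,1.5,"w5.png");c=cam("side"); crop(c,180,160,340,280,4,"s5.png")
E
```

```text
8.225 [ 0.49309524 -0.06503802  0.08894963] [[-8.0e-04  1.0e+00 -1.1e-03]
 [ 1.0e+00  8.0e-04  1.0e-04]
 [ 1.0e-04 -1.1e-03 -1.0e+00]] [-0.04922897  0.63735233 -1.28437202] 0.011491268033495887
```

View pics/s5.png

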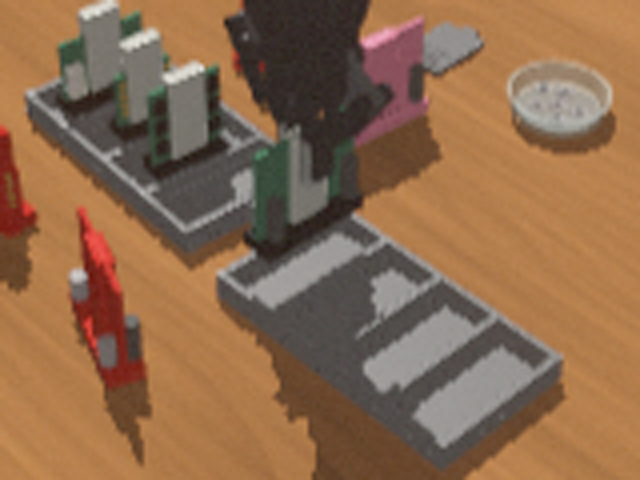

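View pics/w5.png

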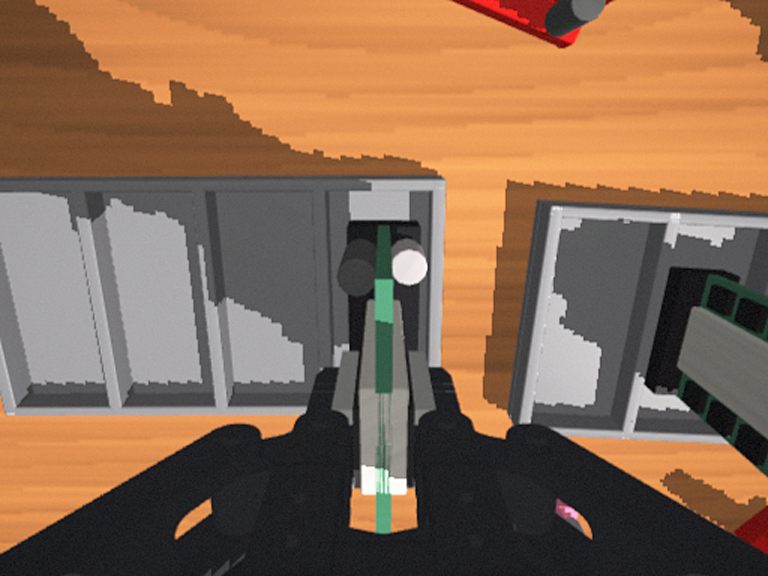

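Request:
send_rows:
  series:
    - [[0, 0, 0.01], [0, 0, 0]]
    - [[0, 0, 0.01], [0, 0, 0]]
    - [[0, 0, 0.01], [0, 0, 0]]
    - [[0, 0, 0.004], [0, 0, 0]]
    - [[0, 0, 0.001], [0, 0, 0]]
    - [[0, 0, 0.001], [0, 0, 0]]
    - [[0, 0, 0.001], [0, 0, 0]]
    - [[0, 0, 0], [0, 0, 0]]
    - [[0, 0, 0], [0, 0, 0]]

```text
clock: 9.45
tcp_pos: [0.4933, -0.0655, 0.0524]
orientation: [2.221, 2.221, 0.0]
contact_force: [-0.5, -0.0, -1.6]
grip_width: 0.0117
```

Request:
send_rows:
  series:
    - [[0, 0, 0.001], [0, 0, 0]]
    - [[0, 0, 0.001], [0, 0, 0]]
    - [[0, 0, 0], [0, 0, 0]]

```text
clock: 9.82
tcp_pos: [0.4933, -0.0655, 0.0503]
orientation: [-2.222, -2.221, -0.0]
contact_force: [-0.2, 0.2, -1.2]
grip_width: 0.0114
```

Request:
send_rows:
  series:
    - [[0, 0, 0.001], [0, 0, 0]]
    - [[0, 0, 0], [0, 0, 0]]

```text
clock: 10.07
tcp_pos: [0.4932, -0.0656, 0.0502]
orientation: [-2.222, -2.221, -0.001]
contact_force: [-4.9, 0.6, 12.5]
grip_width: 0.0114
```

Request:
send_rows:
  series:
    - [[0, 0, 0.001], [0, 0, 0]]
    - [[0, 0, 0], [0, 0, 0]]

```text
clock: 10.32
tcp_pos: [0.4932, -0.0656, 0.0501]
orientation: [-2.221, -2.22, -0.002]
contact_force: [-8.9, 1.1, 26.9]
grip_width: 0.0119
```

Request:
send_rows:
  series:
    - [[0, 0, -0.0017], [0, 0, 0]]
    - [[0, 0, 0], [0, 0, 0]]

```text
clock: 10.58
tcp_pos: [0.4934, -0.0656, 0.0502]
orientation: [2.221, 2.221, 0.0]
contact_force: [-1.2, 0.3, 5.9]
grip_width: 0.0117
```

Request:
send_rows:
  series:
    - [[0, 0, 0], [0, 0, 0]]
    - [[0, 0, 0], [0, 0, 0]]
    - [[0, 0, 0], [0, 0, 0]]
    - [[0, 0, 0], [0, 0, 0]]
  fingers: 150

```text
clock: 11.08
tcp_pos: [0.4932, -0.0655, 0.0499]
orientation: [-2.221, -2.221, 0.0]
contact_force: [0.7, 0.3, -0.8]
grip_width: 0.0346
```

Request:
send_rows:
  series:
    - [[0, 0, -0.01], [0, 0, 0]]
    - [[0, 0, -0.03], [0, 0, 0]]
    - [[0, 0, -0.03], [0, 0, 0]]
    - [[0, 0, -0.03], [0, 0, 0]]
    - [[0, 0, -0.03], [0, 0, 0]]
    - [[0, 0, 0], [0, 0, 0]]
    - [[0, 0, 0], [0, 0, 0]]

```text
clock: 11.95
tcp_pos: [0.4929, -0.0654, 0.1799]
orientation: [-2.221, -2.221, -0.0]
contact_force: [-0.4, -0.9, -0.1]
grip_width: 0.035
```

```bash
python3 - <<'E'
from h import *
o=r.get_obs(); print(o["clock"],o["tcp_pos"],R.from_rotvec(o["orientation"]).as_matrix().round(4),o["contact_force"],o["grip_width"])
c=cam("wrist"); crop(c,0,0,512,384,1.5,"w6.png");c=cam("side"); crop(c,180,160,340,280,4,"s6.png")
E
```

```text
11.95 [ 0.49286193 -0.06542267  0.17987892] [[-0.e+00  1.e+00 -2.e-04]
 [ 1.e+00  0.e+00  3.e-04]
 [ 3.e-04 -2.e-04 -1.e+00]] [-0.41144621 -0.89482593 -0.12116194] 0.03501077135749094
```

View pics/s6.png

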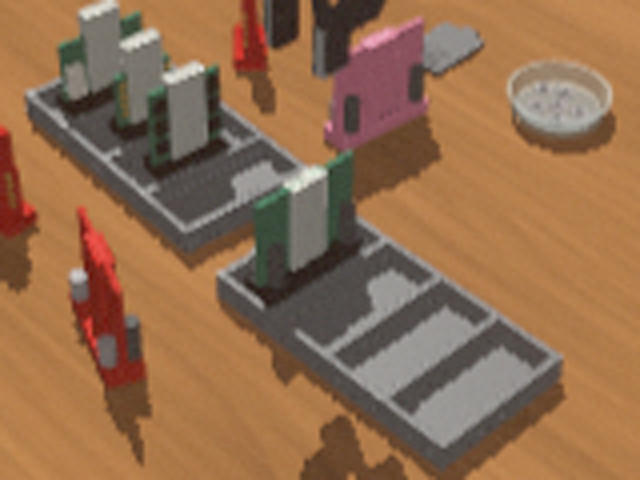

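View pics/w6.png

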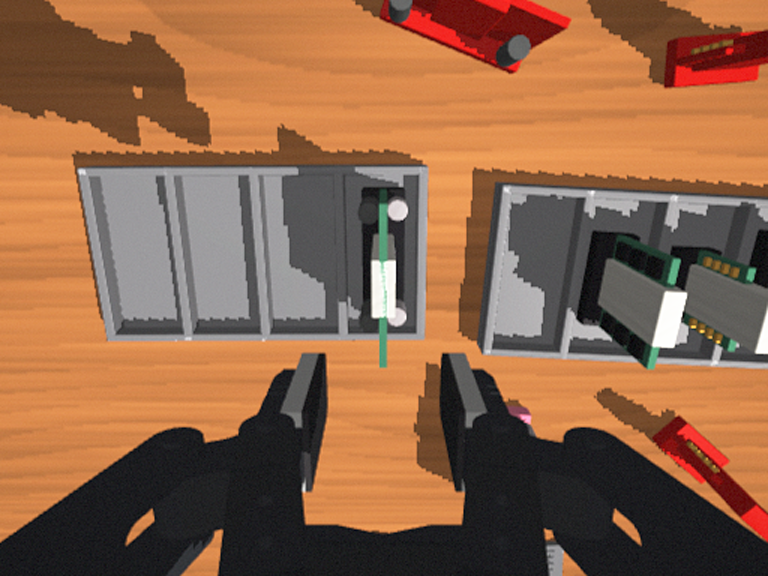

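Request:
send_rows:
  series:
    - [[0.0204, 0.0022, 0], [0, 0, 0]]
    - [[0.0204, 0.0022, 0], [0, 0, 0]]
    - [[0.0204, 0.0022, 0], [0, 0, 0]]
    - [[0.0204, 0.0022, 0], [0, 0, 0]]
    - [[0.0204, 0.0022, 0], [0, 0, 0]]
    - [[0.0204, 0.0022, 0], [0, 0, 0]]
    - [[0.0204, 0.0022, 0], [0, 0, 0]]
    - [[0, 0, 0], [0, 0, 0.7]]
    - [[0, 0, 0], [0, 0, 0]]
    - [[0, 0, 0], [0, 0, 0]]

```text
clock: 13.3
tcp_pos: [0.5083, 0.0768, 0.1795]
orientation: [-2.288, -2.153, 0.002]
contact_force: [0.5, -0.3, 0.1]
grip_width: 0.0347
```

```bash
python3 - <<'E'
from h import *
o=r.get_obs(); print(o["clock"],o["tcp_pos"],R.from_rotvec(o["orientation"]).as_matrix().round(4),o["contact_force"],o["grip_width"])
c=cam("wrist"); crop(c,120,60,400,270,2.85,"w7.png")
E
```

```text
13.3 [0.50832216 0.07681429 0.17950842] [[ 6.070e-02  9.982e-01 -1.000e-03]
 [ 9.982e-01 -6.070e-02 -5.000e-04]
 [-6.000e-04 -9.000e-04 -1.000e+00]] [ 0.46251007 -0.32688267  0.0711208 ] 0.03474375025704764
```

View pics/w7.png

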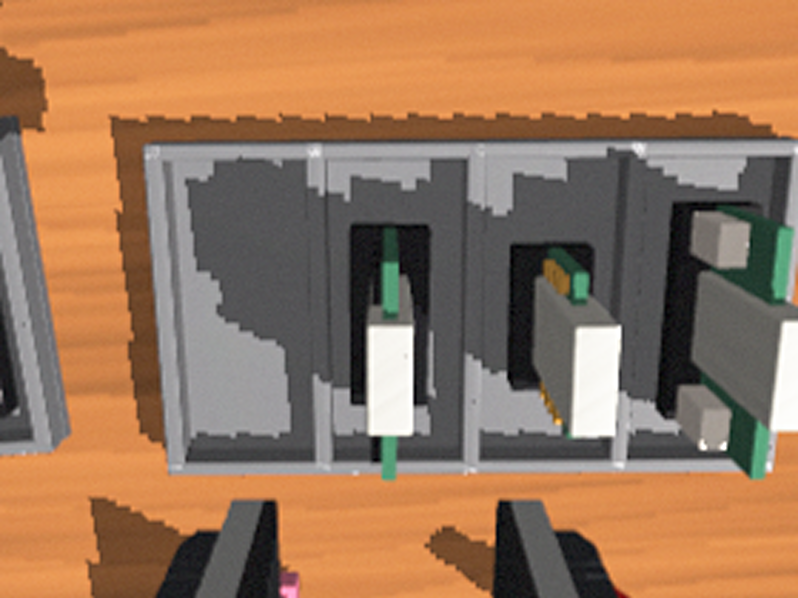

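Request:
send_rows:
  series:
    - [[0.001, 0, 0.022], [0, 0, 0]]
    - [[0, 0, 0.022], [0, 0, 0]]
    - [[0, 0, 0.022], [0, 0, 0]]
    - [[0, 0, 0.022], [0, 0, 0]]
    - [[0, 0, 0.022], [0, 0, 0]]
    - [[0, 0, 0.02], [0, 0, 0]]
    - [[0, 0, 0], [0, 0, 0]]

```text
clock: 14.22
tcp_pos: [0.5076, 0.0777, 0.0489]
orientation: [-2.287, -2.152, 0.004]
contact_force: [-0.0, 0.5, 0.1]
grip_width: 0.0352
```

Request:
send_rows:
  series:
    - [[0, 0, 0], [0, 0, 0]]
    - [[0, 0, 0], [0, 0, 0]]
    - [[0, 0, 0], [0, 0, 0]]
    - [[0, 0, 0], [0, 0, 0]]
    - [[0, 0, 0], [0, 0, 0]]
  fingers: 255

```text
clock: 14.85
tcp_pos: [0.5092, 0.0783, 0.0507]
orientation: [2.288, 2.152, 0.002]
contact_force: [-1.0, -1.0, 7.2]
grip_width: 0.0115
```

Request:
send_rows:
  series:
    - [[0, 0, -0.01], [0, 0, 0]]
    - [[0, 0, -0.02], [0, 0, 0]]
    - [[0, 0, -0.02], [0, 0, 0]]
    - [[0, 0, -0.02], [0, 0, 0]]
    - [[0, 0, -0.02], [0, 0, 0]]
    - [[0, 0, -0.02], [0, 0, 0]]
    - [[0, 0, -0.02], [0, 0, 0]]
    - [[0, 0, 0], [0, 0, 0]]
    - [[0, 0, 0], [0, 0, -0.35]]
    - [[0, 0, 0], [0, 0, -0.35]]

```text
clock: 16.1
tcp_pos: [0.508, 0.0781, 0.1791]
orientation: [-2.218, -2.223, 0.003]
contact_force: [-0.4, 0.7, -2.8]
grip_width: 0.0112
```

```bash
python3 - <<'E'
from h import *
o=r.get_obs(); print(o["clock"],o["tcp_pos"],R.from_rotvec(o["orientation"]).as_matrix().round(4),o["contact_force"],o["grip_width"],o["joints"].round(2))
c=cam("wrist"); crop(c,0,0,512,384,1.2,"w8.png")
E
```

```text
16.1 [0.50801036 0.07814964 0.17908256] [[-2.3e-03  1.0e+00 -1.7e-03]
 [ 1.0e+00  2.3e-03 -6.0e-04]
 [-6.0e-04 -1.7e-03 -1.0e+00]] [-0.43482183  0.72130779 -2.81204322] 0.011216989713386414 [-0.61  0.29  0.41  2.01 -0.15  0.87  1.45]
```

View pics/w8.png

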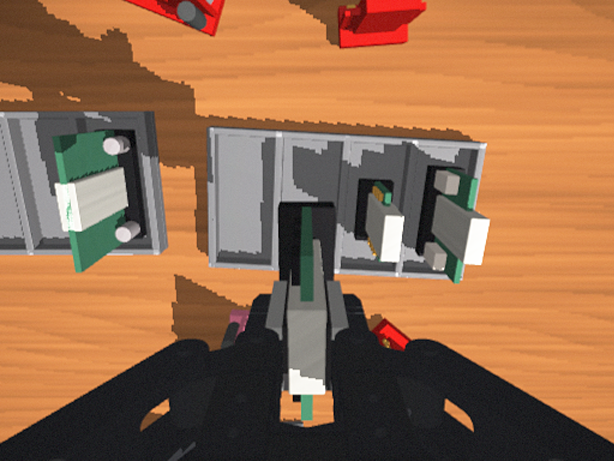

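Request:
send_rows:
  series:
    - [[-0.0242, -0.0019, 0], [0, 0, 0]]
    - [[-0.0242, -0.0019, 0], [0, 0, 0]]
    - [[-0.0242, -0.0019, 0], [0, 0, 0]]
    - [[-0.0242, -0.0019, 0], [0, 0, 0]]
    - [[-0.0242, -0.0019, 0], [0, 0, 0]]
    - [[-0.0242, -0.0019, 0], [0, 0, 0]]
    - [[-0.0242, -0.0019, 0], [0, 0, 0]]
    - [[-0.0242, -0.0019, 0], [0, 0, 0]]
    - [[0, 0, 0], [0, 0, 0]]
    - [[0, 0, 0.03], [0, 0, 0]]
    - [[0, 0, 0.03], [0, 0, 0]]
    - [[0, 0, 0.02], [0, 0, 0]]
    - [[0, 0, 0.01], [0, 0, 0]]
    - [[0, 0, 0], [0, 0, 0]]

```text
clock: 17.9
tcp_pos: [0.4933, -0.1149, 0.0895]
orientation: [-2.22, -2.221, 0.001]
contact_force: [0.1, 0.6, -1.6]
grip_width: 0.0115
```

```bash
python3 - <<'E'
from h import *
o=r.get_obs(); print(o["clock"],o["tcp_pos"],R.from_rotvec(o["orientation"]).as_matrix().round(4),o["contact_force"],o["grip_width"])
c=cam("wrist"); crop(c,0,0,512,384,1.3,"w9.png")
E
```

```text
17.9 [ 0.49326321 -0.11485109  0.08954389] [[-6.0e-04  1.0e+00 -1.3e-03]
 [ 1.0e+00  6.0e-04  2.0e-04]
 [ 2.0e-04 -1.3e-03 -1.0e+00]] [ 0.13621857  0.64693113 -1.60494901] 0.011458350596448643
```

View pics/w9.png

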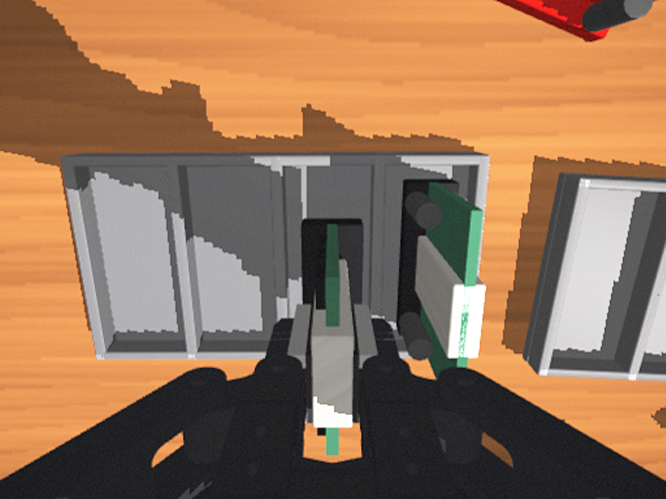

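Request:
send_rows:
  series:
    - [[0, 0, 0.01], [0, 0, 0]]
    - [[0, 0, 0.01], [0, 0, 0]]
    - [[0, 0, 0.01], [0, 0, 0]]
    - [[0, 0, 0.005], [0, 0, 0]]
    - [[0, 0, 0.001], [0, 0, 0]]
    - [[0, 0, 0.001], [0, 0, 0]]
    - [[0, 0, 0.001], [0, 0, 0]]
    - [[0, 0, 0], [0, 0, 0]]

```text
clock: 18.95
tcp_pos: [0.4936, -0.1153, 0.0521]
orientation: [2.221, 2.221, 0.0]
contact_force: [-0.2, -0.1, -1.2]
grip_width: 0.0115
```

Request:
send_rows:
  series:
    - [[0, 0, 0.001], [0, 0, 0]]
    - [[0, 0, 0], [0, 0, 0]]

```text
clock: 19.2
tcp_pos: [0.4935, -0.1153, 0.051]
orientation: [-2.221, -2.221, -0.0]
contact_force: [0.4, 0.5, -0.6]
grip_width: 0.0113
```

Request:
send_rows:
  series:
    - [[0, 0, 0.001], [0, 0, 0]]
    - [[0, 0, 0], [0, 0, 0]]

```text
clock: 19.45
tcp_pos: [0.4935, -0.1154, 0.0507]
orientation: [-2.222, -2.221, -0.001]
contact_force: [-3.4, 0.6, 9.9]
grip_width: 0.0112
```

Contact. Release, retreat, and head to board 48.

Request:
send_rows:
  series:
    - [[0, 0, -0.0005], [0, 0, 0]]
    - [[0, 0, 0], [0, 0, 0]]
    - [[0, 0, 0], [0, 0, 0]]
    - [[0, 0, 0], [0, 0, 0]]
  fingers: 150

```text
clock: 19.95
tcp_pos: [0.4935, -0.1153, 0.0504]
orientation: [-2.221, -2.221, 0.0]
contact_force: [0.2, 1.5, -0.2]
grip_width: 0.0354
```

Request:
send_rows:
  series:
    - [[0, 0, -0.01], [0, 0, 0]]
    - [[0, 0, -0.03], [0, 0, 0]]
    - [[0, 0, -0.03], [0, 0, 0]]
    - [[0, 0, -0.03], [0, 0, 0]]
    - [[0, 0, -0.03], [0, 0, 0]]
    - [[0, 0, 0], [0, 0, 0]]
    - [[0, 0, 0], [0, 0, 0]]

```text
clock: 20.82
tcp_pos: [0.4932, -0.1152, 0.1804]
orientation: [-2.221, -2.221, -0.0]
contact_force: [-0.8, -0.8, -0.1]
grip_width: 0.0349
```

```bash
python3 - <<'E'
from h import *
o=r.get_obs(); print(o["clock"],o["tcp_pos"],R.from_rotvec(o["orientation"]).as_matrix().round(4),o["contact_force"],o["grip_width"])
c=cam("wrist"); crop(c,0,0,512,384,1.3,"w10.png")
E
```

```text
20.825 [ 0.49317152 -0.11515769  0.18038098] [[-1.e-04  1.e+00 -2.e-04]
 [ 1.e+00  1.e-04  3.e-04]
 [ 3.e-04 -2.e-04 -1.e+00]] [-0.82817877 -0.76900997 -0.11211816] 0.034909273665905245
```

View pics/w10.png

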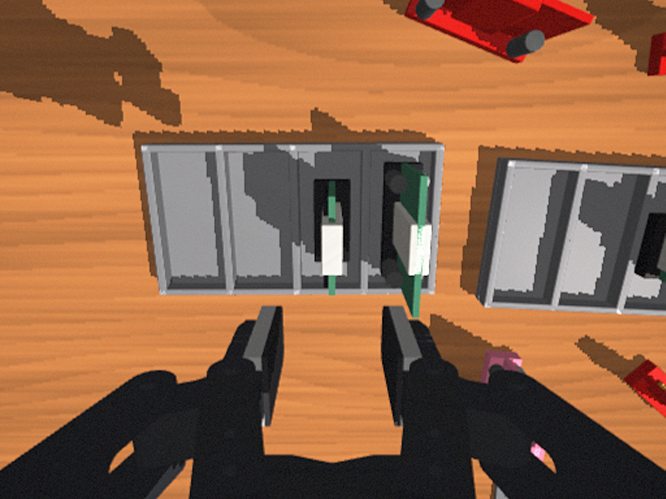

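Request:
send_rows:
  series:
    - [[0.0274, 0.0021, 0], [0, 0, 0]]
    - [[0.0274, 0.0021, 0], [0, 0, 0]]
    - [[0.0274, 0.0021, 0], [0, 0, 0]]
    - [[0.0274, 0.0021, 0], [0, 0, 0]]
    - [[0.0274, 0.0021, 0], [0, 0, 0]]
    - [[0.0274, 0.0021, 0], [0, 0, 0]]
    - [[0.0274, 0.0021, 0], [0, 0, 0]]
    - [[0.0274, 0.0021, 0], [0, 0, 0]]
    - [[0.0274, 0.0021, 0], [0, 0, 0]]
    - [[0, 0, 0], [0, 0, 0.65]]
    - [[0, 0, 0], [0, 0, 0]]
    - [[0, 0, 0], [0, 0, 0]]

```text
clock: 22.38
tcp_pos: [0.5121, 0.1306, 0.1799]
orientation: [-2.283, -2.158, 0.002]
contact_force: [0.3, -0.7, 0.6]
grip_width: 0.0348
```

```bash
python3 - <<'E'
from h import *
o=r.get_obs(); print(o["clock"],o["tcp_pos"],R.from_rotvec(o["orientation"]).as_matrix().round(4),o["contact_force"],o["grip_width"])
c=cam("wrist"); crop(c,120,60,400,270,2.85,"w11.png")
E
```

```text
22.375 [0.51205079 0.13063527 0.17992244] [[ 5.650e-02  9.984e-01 -1.100e-03]
 [ 9.984e-01 -5.650e-02 -7.000e-04]
 [-8.000e-04 -1.100e-03 -1.000e+00]] [ 0.33783861 -0.69234174  0.57920856] 0.03480517507082819
```

View pics/w11.png

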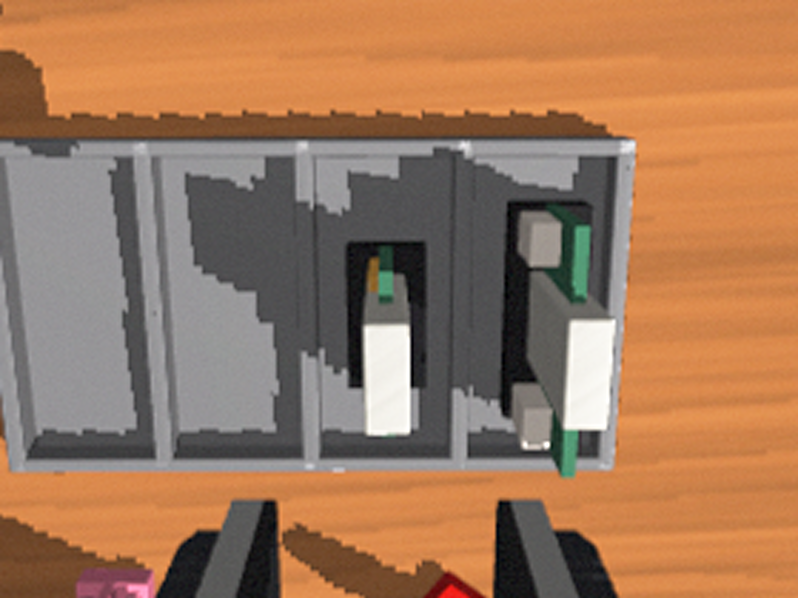

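Centred over the brass-pin board (spreader at crop (387,378)), aligned. Grasp.

Request:
send_rows:
  series:
    - [[0, 0, 0.022], [0, 0, 0]]
    - [[0, 0, 0.022], [0, 0, 0]]
    - [[0, 0, 0.022], [0, 0, 0]]
    - [[0, 0, 0.022], [0, 0, 0]]
    - [[0, 0, 0.022], [0, 0, 0]]
    - [[0, 0, 0.021], [0, 0, 0]]
    - [[0, 0, 0], [0, 0, 0]]

```text
clock: 23.3
tcp_pos: [0.5113, 0.1304, 0.0483]
orientation: [-2.283, -2.156, 0.005]
contact_force: [-0.1, -0.3, -0.1]
grip_width: 0.0352
```

Request:
send_rows:
  series:
    - [[0, 0, 0], [0, 0, 0]]
    - [[0, 0, 0], [0, 0, 0]]
    - [[0, 0, 0], [0, 0, 0]]
    - [[0, 0, 0], [0, 0, 0]]
    - [[0, 0, 0], [0, 0, 0]]
  fingers: 255

```text
clock: 23.92
tcp_pos: [0.513, 0.1313, 0.0503]
orientation: [2.283, 2.157, 0.002]
contact_force: [-0.5, -1.1, 7.2]
grip_width: 0.0111
```

Request:
send_rows:
  series:
    - [[0, 0, -0.01], [0, 0, 0]]
    - [[0, 0, -0.02], [0, 0, 0]]
    - [[0, 0, -0.02], [0, 0, 0]]
    - [[0, 0, -0.02], [0, 0, 0]]
    - [[0, 0, -0.02], [0, 0, 0]]
    - [[0, 0, -0.02], [0, 0, 0]]
    - [[0, 0, -0.02], [0, 0, 0]]
    - [[0, 0, 0], [0, 0, 0]]
    - [[0, 0, 0], [0, 0, -0.33]]
    - [[0, 0, 0], [0, 0, -0.33]]
    - [[0, 0, 0], [0, 0, 0]]

```text
clock: 25.3
tcp_pos: [0.512, 0.1311, 0.1788]
orientation: [-2.22, -2.223, 0.002]
contact_force: [0.4, -0.8, -1.6]
grip_width: 0.0112
```

```bash
python3 - <<'E'
from h import *
o=r.get_obs(); print(o["clock"],o["tcp_pos"],R.from_rotvec(o["orientation"]).as_matrix().round(4),o["contact_force"],o["grip_width"],o["joints"].round(2))
c=cam("wrist"); crop(c,0,0,512,384,1.2,"w12.png")
E
```

```text
25.3 [0.51201053 0.13110257 0.17881947] [[-1.3e-03  1.0e+00 -1.2e-03]
 [ 1.0e+00  1.3e-03 -5.0e-04]
 [-5.0e-04 -1.2e-03 -1.0e+00]] [ 0.41012071 -0.81801846 -1.55803714] 0.011222616846910885 [-0.7   0.31  0.4   1.98 -0.16  0.88  1.36]
```

View pics/w12.png

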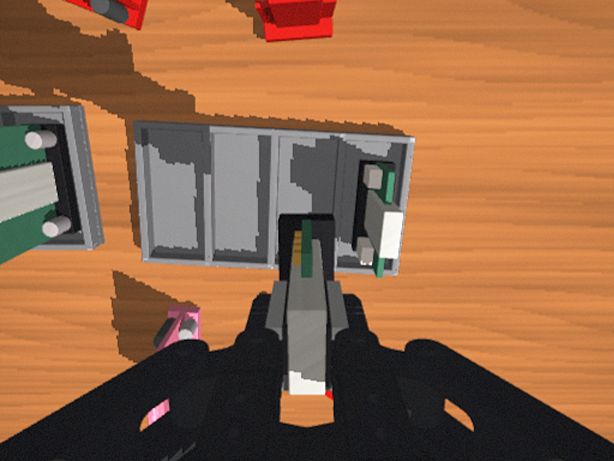

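Request:
send_rows:
  series:
    - [[-0.0296, -0.0019, 0], [0, 0, 0]]
    - [[-0.0296, -0.0019, 0], [0, 0, 0]]
    - [[-0.0296, -0.0019, 0], [0, 0, 0]]
    - [[-0.0296, -0.0019, 0], [0, 0, 0]]
    - [[-0.0296, -0.0019, 0], [0, 0, 0]]
    - [[-0.0296, -0.0019, 0], [0, 0, 0]]
    - [[-0.0296, -0.0019, 0], [0, 0, 0]]
    - [[-0.0296, -0.0019, 0], [0, 0, 0]]
    - [[-0.0296, -0.0019, 0], [0, 0, 0]]
    - [[-0.0296, -0.0019, 0], [0, 0, 0]]
    - [[0, 0, 0], [0, 0, 0]]
    - [[0, 0, 0.03], [0, 0, 0]]
    - [[0, 0, 0.03], [0, 0, 0]]
    - [[0, 0, 0.02], [0, 0, 0]]
    - [[0, 0, 0.01], [0, 0, 0]]
    - [[0, 0, 0], [0, 0, 0]]

```text
clock: 27.35
tcp_pos: [0.4935, -0.1643, 0.0891]
orientation: [-2.219, -2.222, 0.001]
contact_force: [-0.2, -0.5, -1.5]
grip_width: 0.0117
```

```bash
python3 - <<'E'
from h import *
o=r.get_obs(); print(o["clock"],o["tcp_pos"],R.from_rotvec(o["orientation"]).as_matrix().round(4),o["contact_force"],o["grip_width"])
c=cam("wrist"); crop(c,0,0,512,384,1.3,"w13.png")
E
```

```text
27.35 [ 0.4935095  -0.16425933  0.08913779] [[-1.3e-03  1.0e+00 -1.1e-03]
 [ 1.0e+00  1.3e-03  3.0e-04]
 [ 3.0e-04 -1.1e-03 -1.0e+00]] [-0.15583177 -0.4626197  -1.51625582] 0.011695487175922135
```

View pics/w13.png

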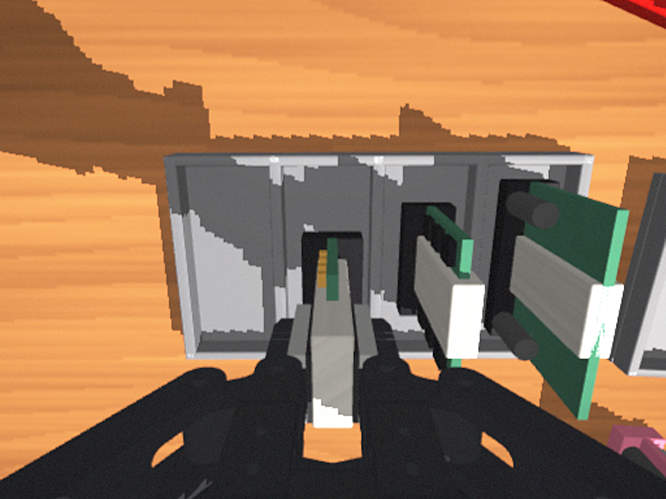

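Request:
send_rows:
  series:
    - [[-0.0008, 0, 0.01], [0, 0, 0]]
    - [[0, 0, 0.01], [0, 0, 0]]
    - [[0, 0, 0.01], [0, 0, 0]]
    - [[0, 0, 0.005], [0, 0, 0]]
    - [[0, 0, 0.001], [0, 0, 0]]
    - [[0, 0, 0.001], [0, 0, 0]]
    - [[0, 0, 0.001], [0, 0, 0]]
    - [[0, 0, 0], [0, 0, 0]]

```text
clock: 28.4
tcp_pos: [0.4937, -0.1655, 0.0516]
orientation: [2.22, 2.222, 0.0]
contact_force: [0.2, -0.1, -0.3]
grip_width: 0.0116
```

Request:
send_rows:
  series:
    - [[0, 0, 0.001], [0, 0, 0]]
    - [[0, 0, 0], [0, 0, 0]]

```text
clock: 28.65
tcp_pos: [0.4936, -0.1655, 0.0505]
orientation: [-2.22, -2.222, -0.0]
contact_force: [-0.1, -0.1, -1.2]
grip_width: 0.0116
```

Request:
send_rows:
  series:
    - [[0, 0, 0.001], [0, 0, 0]]
    - [[0, 0, 0], [0, 0, 0]]

```text
clock: 28.9
tcp_pos: [0.4937, -0.1657, 0.0503]
orientation: [-2.221, -2.222, -0.001]
contact_force: [-3.3, -0.2, 8.8]
grip_width: 0.0115
```

Request:
send_rows:
  series:
    - [[0, 0, -0.0005], [0, 0, 0]]
    - [[0, 0, 0], [0, 0, 0]]
    - [[0, 0, 0], [0, 0, 0]]
    - [[0, 0, 0], [0, 0, 0]]
  fingers: 150

```text
clock: 29.4
tcp_pos: [0.4936, -0.1655, 0.0499]
orientation: [-2.22, -2.222, 0.0]
contact_force: [-0.3, -0.5, -1.0]
grip_width: 0.0348
```

Request:
send_rows:
  series:
    - [[0, 0, -0.01], [0, 0, 0]]
    - [[0, 0, -0.03], [0, 0, 0]]
    - [[0, 0, -0.03], [0, 0, 0]]
    - [[0, 0, -0.03], [0, 0, 0]]
    - [[0, 0, -0.03], [0, 0, 0]]
    - [[0, 0, 0], [0, 0, 0]]
    - [[0, 0, 0], [0, 0, 0]]

```text
clock: 30.28
tcp_pos: [0.4933, -0.1653, 0.1799]
orientation: [-2.22, -2.222, -0.0]
contact_force: [-0.5, -0.4, -1.1]
grip_width: 0.035
```

```bash
python3 - <<'E'
from h import *
o=r.get_obs(); print(o["clock"],o["tcp_pos"],R.from_rotvec(o["orientation"]).as_matrix().round(4),o["contact_force"],o["grip_width"])
c=cam("wrist"); crop(c,0,0,512,384,1.3,"w14.png")
E
```

```text
30.275 [ 0.49332054 -0.16534775  0.17985431] [[-1.e-03  1.e+00 -2.e-04]
 [ 1.e+00  1.e-03  3.e-04]
 [ 3.e-04 -2.e-04 -1.e+00]] [-0.51923999 -0.39983309 -1.06998795] 0.03504328136903957
```

View pics/w14.png

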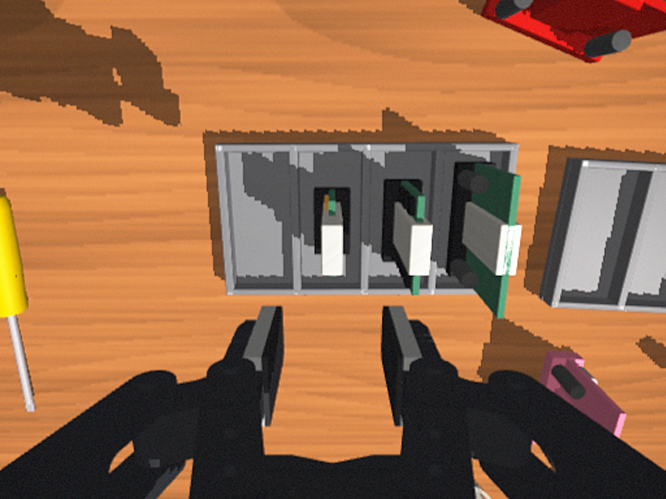

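Request:
send_rows:
  series:
    - [[0.029, 0.0017, 0], [0, 0, 0]]
    - [[0.029, 0.0017, 0], [0, 0, 0]]
    - [[0.029, 0.0017, 0], [0, 0, 0]]
    - [[0.029, 0.0017, 0], [0, 0, 0]]
    - [[0.029, 0.0017, 0], [0, 0, 0]]
    - [[0.029, 0.0017, 0], [0, 0, 0]]
    - [[0.029, 0.0017, 0], [0, 0, 0]]
    - [[0.029, 0.0017, 0], [0, 0, 0]]
    - [[0.029, 0.0017, 0], [0, 0, 0]]
    - [[0.029, 0.0017, 0], [0, 0, 0]]
    - [[0.029, 0.0017, 0], [0, 0, 0]]
    - [[0.029, 0.0017, 0], [0, 0, 0]]
    - [[0, 0, 0], [0, 0, 0.65]]
    - [[0, 0, 0], [0, 0, 0]]
    - [[0, 0, 0], [0, 0, 0]]

```text
clock: 32.2
tcp_pos: [0.5135, 0.1818, 0.1794]
orientation: [-2.282, -2.159, 0.002]
contact_force: [0.9, 0.4, -0.5]
grip_width: 0.0353
```

```bash
python3 - <<'E'
from h import *
o=r.get_obs(); print(o["clock"],o["tcp_pos"],R.from_rotvec(o["orientation"]).as_matrix().round(4),o["contact_force"],o["grip_width"])
c=cam("wrist"); crop(c,120,60,400,270,2.85,"w15.png")
E
```

```text
32.2 [0.51345021 0.1817531  0.17942205] [[ 5.570e-02  9.984e-01 -1.000e-03]
 [ 9.984e-01 -5.570e-02 -8.000e-04]
 [-9.000e-04 -1.000e-03 -1.000e+00]] [ 0.93383027  0.39908422 -0.49623737] 0.0353138323798851
```

View pics/w15.png

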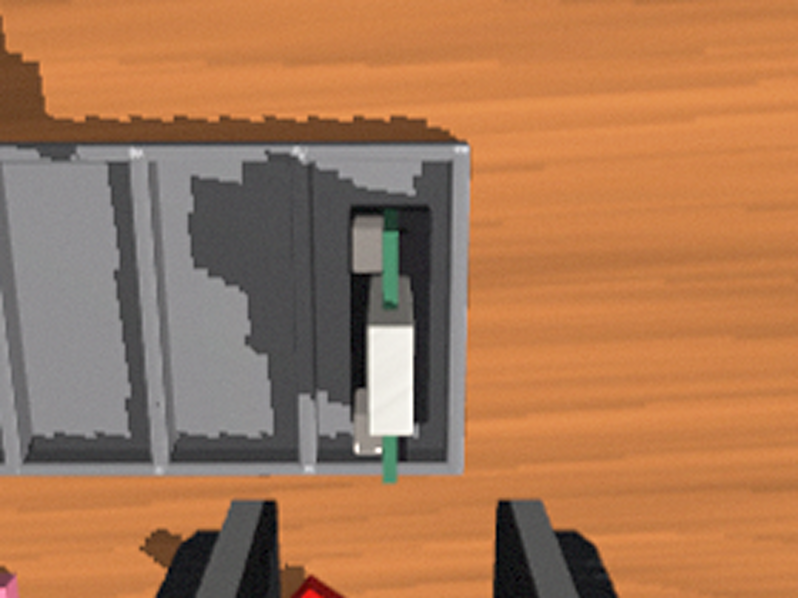

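Request:
send_rows:
  series:
    - [[0.001, 0, 0.022], [0, 0, 0]]
    - [[0, 0, 0.022], [0, 0, 0]]
    - [[0, 0, 0.022], [0, 0, 0]]
    - [[0, 0, 0.022], [0, 0, 0]]
    - [[0, 0, 0.022], [0, 0, 0]]
    - [[0, 0, 0.02], [0, 0, 0]]
    - [[0, 0, 0], [0, 0, 0]]

```text
clock: 33.12
tcp_pos: [0.5128, 0.1826, 0.0488]
orientation: [-2.282, -2.158, 0.005]
contact_force: [1.1, -0.1, 0.9]
grip_width: 0.0351
```

Request:
send_rows:
  series:
    - [[0, 0, 0], [0, 0, 0]]
    - [[0, 0, 0], [0, 0, 0]]
    - [[0, 0, 0], [0, 0, 0]]
    - [[0, 0, 0], [0, 0, 0]]
    - [[0, 0, 0], [0, 0, 0]]
  fingers: 255

```text
clock: 33.75
tcp_pos: [0.5143, 0.1836, 0.0507]
orientation: [2.283, 2.158, 0.002]
contact_force: [-2.3, 0.4, 6.3]
grip_width: 0.0115
```

Request:
send_rows:
  series:
    - [[0, 0, -0.01], [0, 0, 0]]
    - [[0, 0, -0.02], [0, 0, 0]]
    - [[0, 0, -0.02], [0, 0, 0]]
    - [[0, 0, -0.02], [0, 0, 0]]
    - [[0, 0, -0.02], [0, 0, 0]]
    - [[0, 0, -0.02], [0, 0, 0]]
    - [[0, 0, -0.02], [0, 0, 0]]
    - [[0, 0, 0], [0, 0, 0]]
    - [[0, 0, 0], [0, 0, -0.32]]
    - [[0, 0, 0], [0, 0, -0.32]]
    - [[0, 0, 0], [0, 0, 0]]

```text
clock: 35.12
tcp_pos: [0.5135, 0.1833, 0.1793]
orientation: [-2.221, -2.222, 0.002]
contact_force: [0.8, 1.1, -0.8]
grip_width: 0.0115
```

```bash
python3 - <<'E'
from h import *
o=r.get_obs(); print(o["clock"],o["tcp_pos"],R.from_rotvec(o["orientation"]).as_matrix().round(4),o["contact_force"],o["grip_width"],o["joints"].round(2))
c=cam("wrist"); crop(c,0,0,512,384,1.2,"w16.png")
E
```

```text
35.125 [0.51346434 0.18325319 0.1793454 ] [[-4.0e-04  1.0e+00 -1.1e-03]
 [ 1.0e+00  4.0e-04 -6.0e-04]
 [-6.0e-04 -1.1e-03 -1.0e+00]] [ 0.80009905  1.05764944 -0.80096979] 0.011455796508269611 [-0.78  0.34  0.4   1.94 -0.17  0.9   1.28]
```

View pics/w16.png

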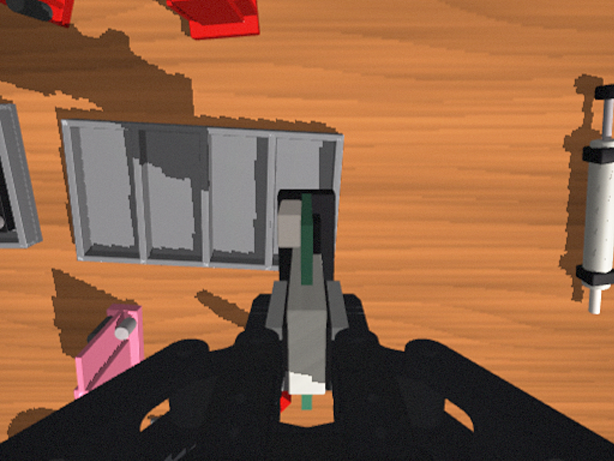

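Request:
send_rows:
  series:
    - [[-0.0307, -0.0016, 0], [0, 0, 0]]
    - [[-0.0307, -0.0016, 0], [0, 0, 0]]
    - [[-0.0307, -0.0016, 0], [0, 0, 0]]
    - [[-0.0307, -0.0016, 0], [0, 0, 0]]
    - [[-0.0307, -0.0016, 0], [0, 0, 0]]
    - [[-0.0307, -0.0016, 0], [0, 0, 0]]
    - [[-0.0307, -0.0016, 0], [0, 0, 0]]
    - [[-0.0307, -0.0016, 0], [0, 0, 0]]
    - [[-0.0307, -0.0016, 0], [0, 0, 0]]
    - [[-0.0307, -0.0016, 0], [0, 0, 0]]
    - [[-0.0307, -0.0016, 0], [0, 0, 0]]
    - [[-0.0307, -0.0016, 0], [0, 0, 0]]
    - [[-0.0307, -0.0016, 0], [0, 0, 0]]
    - [[0, 0, 0], [0, 0, 0]]
    - [[0, 0, 0.03], [0, 0, 0]]
    - [[0, 0, 0.03], [0, 0, 0]]
    - [[0, 0, 0.02], [0, 0, 0]]
    - [[0, 0, 0.01], [0, 0, 0]]
    - [[0, 0, 0], [0, 0, 0]]

```text
clock: 37.55
tcp_pos: [0.4929, -0.2151, 0.0896]
orientation: [-2.22, -2.221, 0.001]
contact_force: [0.3, 0.1, -0.8]
grip_width: 0.0114
```

```bash
python3 - <<'E'
from h import *
o=r.get_obs(); print(o["clock"],o["tcp_pos"],R.from_rotvec(o["orientation"]).as_matrix().round(4),o["contact_force"],o["grip_width"])
c=cam("wrist"); crop(c,0,0,512,384,1.3,"w17.png")
E
```

```text
37.55 [ 0.49288294 -0.21506376  0.08960845] [[-5.e-04  1.e+00 -1.e-03]
 [ 1.e+00  5.e-04  4.e-04]
 [ 4.e-04 -1.e-03 -1.e+00]] [ 0.32211342  0.09943361 -0.83859097] 0.011428090156209738
```

View pics/w17.png

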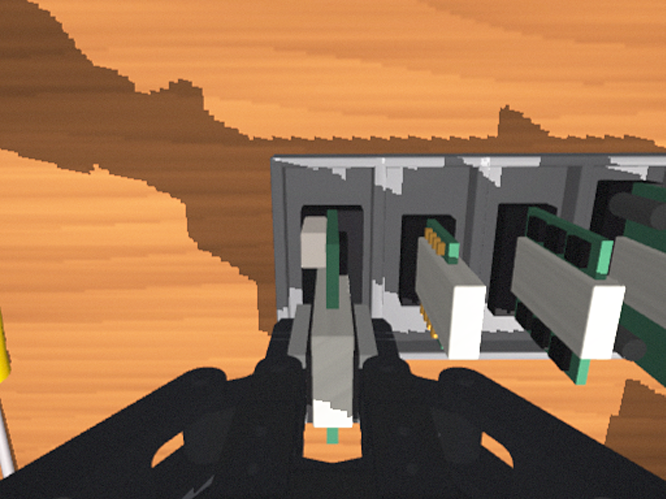

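Request:
send_rows:
  series:
    - [[0, 0, 0.01], [0, 0, 0]]
    - [[0, 0, 0.01], [0, 0, 0]]
    - [[0, 0, 0.01], [0, 0, 0]]
    - [[0, 0, 0.005], [0, 0, 0]]
    - [[0, 0, 0.001], [0, 0, 0]]
    - [[0, 0, 0.001], [0, 0, 0]]
    - [[0, 0, 0.001], [0, 0, 0]]
    - [[0, 0, 0], [0, 0, 0]]

```text
clock: 38.6
tcp_pos: [0.4931, -0.2156, 0.0521]
orientation: [2.221, 2.221, 0.0]
contact_force: [-0.4, 0.1, -0.8]
grip_width: 0.0115
```

Request:
send_rows:
  series:
    - [[0, 0, 0.001], [0, 0, 0]]
    - [[0, 0, 0], [0, 0, 0]]

```text
clock: 38.85
tcp_pos: [0.493, -0.2156, 0.051]
orientation: [-2.221, -2.221, -0.0]
contact_force: [0.2, -0.1, -1.5]
grip_width: 0.0114
```

Request:
send_rows:
  series:
    - [[0, 0, 0.001], [0, 0, 0]]
    - [[0, 0, 0], [0, 0, 0]]

```text
clock: 39.1
tcp_pos: [0.4931, -0.2158, 0.0507]
orientation: [-2.222, -2.221, -0.001]
contact_force: [-2.0, 0.0, 8.0]
grip_width: 0.0114
```

Request:
send_rows:
  series:
    - [[0, 0, -0.0005], [0, 0, 0]]
    - [[0, 0, 0], [0, 0, 0]]
    - [[0, 0, 0], [0, 0, 0]]
    - [[0, 0, 0], [0, 0, 0]]
  fingers: 150

```text
clock: 39.6
tcp_pos: [0.4929, -0.2156, 0.0504]
orientation: [-2.221, -2.221, 0.0]
contact_force: [0.4, 0.5, 0.1]
grip_width: 0.0354
```

Request:
send_rows:
  series:
    - [[0, 0, -0.01], [0, 0, 0]]
    - [[0, 0, -0.03], [0, 0, 0]]
    - [[0, 0, -0.03], [0, 0, 0]]
    - [[0, 0, -0.03], [0, 0, 0]]
    - [[0, 0, -0.03], [0, 0, 0]]
    - [[0.02, 0.005, -0.02], [0, 0, 0]]
    - [[0.02, 0.005, -0.02], [0, 0, 0]]
    - [[0.02, 0.005, -0.02], [0, 0, 0]]
    - [[0.02, 0.005, -0.02], [0, 0, 0]]
    - [[0, 0, 0], [0, 0, 0]]
    - [[0, 0, 0], [0, 0, 0]]
    - [[0, 0, 0], [0, 0, 0]]

```text
clock: 41.1
tcp_pos: [0.5121, -0.1367, 0.2598]
orientation: [-2.223, -2.219, 0.002]
contact_force: [0.1, -0.5, 0.2]
grip_width: 0.0351
```

```bash
python3 - <<'E'
from h import *
o=r.get_obs(); print(o["clock"],o["tcp_pos"],o["contact_force"],o["grip_width"])
c=cam("wrist"); crop(c,0,0,512,384,1.5,"w18.png"); c=cam("side"); crop(c,120,100,420,320,2.6,"s18.png"); c=cam("scene"); crop(c,100,120,440,280,2.3,"c18.png")
E
```

```text
41.1 [ 0.51212688 -0.13665512  0.25975673] [ 0.06508117 -0.49391117  0.17435287] 0.03507857840320743
```

View pics/w18.png

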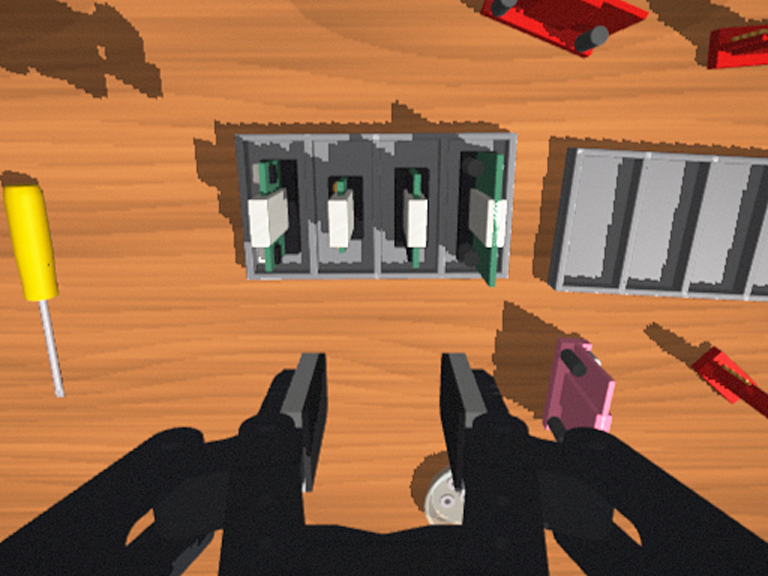

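View pics/s18.png

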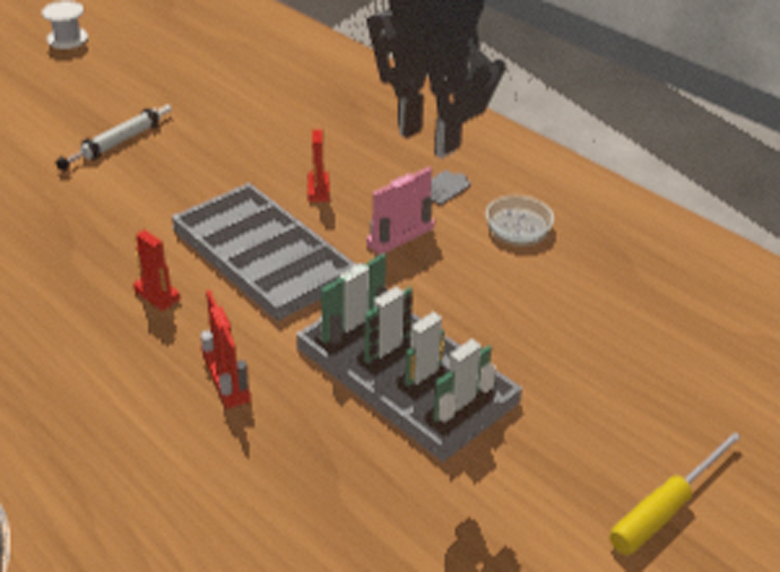

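View pics/c18.png

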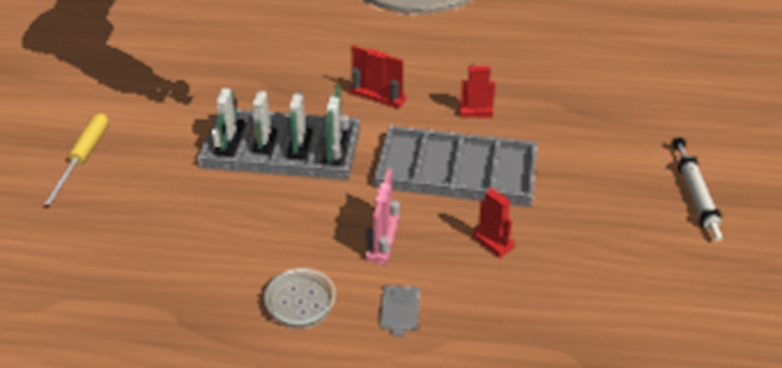

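```bash
python3 -c "
from bench import r
print(r.hand_in())"
```

```text
the job is handed in; nothing more can be done
None
```

All four boards are in the formerly empty rack, one to a bay, and I handed the job in at about 41 s of the 99 s allowed. Outward from the full rack they stand 84, 60, 48, 72, so the two racks mirror each other. Each board was lowered in 1 mm steps until the floor was felt, then released.

**Contact force:** I pressed the first board (84 mm) one step past contact, to 27 N. The other three touched at 8–10 N. I saw nothing near the 40 N or 120 N limits.

**Last checks:** The final wrist, side and scene pictures show every board upright, parallel to its bay walls and inside its bay. The gripper was clear of everything at 0.26 m. In these views the pump, screwdriver, dish, cover and the red and pink look-alikes all appear where they started. I judged this by eye and did not measure the boards again after the last release.

**Readings that disagreed:**
- **Rack centres:** the three cameras differed by up to 6 mm on the empty rack's centre. I used the wrist camera, and the bays leave 8–9 mm of room.
- **Board angles:** the first overview gave the boards' angles as −1° to −6°. Close-ups showed all four in line with the gripper turned about 3.3–3.5° that way, close to the rack's own angle of about −3°.

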